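# Bridge the sample jig with its retaining bar and close the keeper

### The arm

A 7-joint arm with a two-finger parallel gripper is mounted at the origin on the work surface. World frame = base frame: x ahead of the robot, y to its left, z up, the work surface at z = 0. Lengths are in m, angles in rad, forces in N, time in s.
With the tool pointing down it reaches from about 0.4 to 0.85 m from the base axis. Payload 10.4 kg.
Tool frame: the origin (TCP) lies at the very end of the fingers, on their centre line; the grasp point (between the pads) lies 19 mm behind it; z points along the fingers, y is the line along which they close (so a half turn about z gives the same grasp; the last joint's range is limited). The gripper opens to 87 mm and grips with 3 to 60 N. Pads are 19 mm wide; open, the fingers measure 117 mm over their backs; the gripper's body (75 mm by 190 mm) begins 51 mm behind the grasp point.
Start: joints at [-1.312, 0.332, -0.065, 1.46, 0.022, 1.35, -0.088], TCP at [0.174, 0.6, 0.189] pointing down, gripper open.
Joint ranges: [-2.6, 2.6], [-0.5, 2.12], [-1.47, 1.34], [0.16, 2.42], [-1.27, 4.41], [0.06, 2.06], [-2.6, 2.6]. Speed limits (rad/s): [2.22, 2.22, 2.79, 2.79, 3.14, 3.14, 3.14].

### API

Orientations are given as a unit quaternion [x, y, z, w].
In Python, from bench import * gives the robot as it stands.
- The arm moves only by the tool carry_out, never from a script. Its argument "deltas" is a list of rows, each an object with "hand": the finger opening in mm, from 0 to 87; "dp": the shift along the tool's x, y, z each as a share of 250 mm, from -1 to 1, a list of three; "spin": the turn about the tool's z as a share of pi rad, from -1 to 1. In form: [{"hand": hand, "dp": [dx, dy, dz], "spin": spin}, ...]. A call has 1 to 20 rows; each row is the pose to reach, as a shift and turn from the pose commanded when the call began, along the tool's axes at that moment, turning the shorter way round; what a row does not reach only later rows make up. A row lasts 1/10 s, in which the tool goes at most 50 mm and 8.59 degrees, less where a joint would pass 70% of its speed; a pose out of reach is approached as far as the arm can. A call with a number of a shift or a turn outside -1 to 1 is refused whole. A call with a gripper value outside its range is refused whole. The fingers move at their own pace and stop on an object; "force" is the grip in N (left out, the last holds). Time passes only in rows, so rows that repeat a pose let the fingers close. It gives the time, the measured TCP pose, the force, the opening and the grip force at its end, in the units of the state.
- read_state(): the state, without advancing time (a new reading comes with each control period).
- camera(name): name is "scene" or "top" or "wrist"; returns the picture (400x640x3 uint8, red, green, blue); there is no depth.
- get_calibration(name): a dict with "fx", "fy", "cx", "cy" (pixels), "R" (3x3) and "t" (3): a world point X has camera coordinates R X + t; the wrist camera has in their place "mount" (4x4, takes a point from camera to tool coordinates, whose origin is the TCP and whose axes are the flange's). Camera axes: x right, y down, z forward; pixel columns grow to the right and rows downward; lengths in m; the calibration is good to about 2 mm. The wrist camera is an equidistant fisheye: a pixel r from the principal point sees the ray r / f radians off the axis. A picture is of the moment at which its call begins: read the wrist's pose just before it. get_calibration takes no time and is no camera call.
- close_job(): hands the job in; it is judged then, once.
The state is a dict: "time": time; "joint_positions": joint angles; "joint_vel": joint speeds; "joint_torque": joint torques, N m; "ee_pos": TCP position; "eef_rot": TCP orientation; "ft_force": force on the tool from outside, world axes, zero at the start; "torque": the same for the moment, N m; "width": finger opening in m; "grip_force": force on a finger pad.
Only numpy, scipy, OpenCV 4.12 (cv2) and the standard library are available. Lean on these libraries where they do the work, as an engineer would, in place of code of your own. Each camera call takes 0.05 s, during which the arm holds its last target. There are 200 camera calls.

### The job

On the sample jig, slide the steel retaining bar along its channel and across the gap over the brass gear until its nose is fully home against the yellow stop, lying flat on both supports. Then swing the red keeper arm fully across the bar, over its nose end. Leave the gear lying in its gap and do not knock over or shift the vial and the bearing ring beside the jig.

Things in the scene. Friction and masses are not known exactly. Their poses are not given: they have to be found in the camera images.
- jig: Fixed jig: dark steel base plate 300 x 96 x 8 mm with two dark supports, tops 34 mm above the bench. Origin: centre of the plate's underside; +x is the way the bar slides (within 0.4 rad of world +y), +z up. Along its x: long support -150 to +40 mm (60 mm wide), open gap to +100, far support to +147 (96 mm wide). The bar's channel, open at the rear, runs along y = 0.
- stop_foot (a point): Where the bar's nose must come: foot of the yellow stop's face in mid-channel, on the far support's top (jig x 135, y 0, z 34 mm); axes as the jig's. The stop is 54 mm wide, 8 mm high, 12 mm thick. Green strips 5 mm high guide the bar: 34 mm apart on the long support, 42 mm on the far one.
- well (a point): Middle of the gap between the supports, on the top of the base plate (jig x 70, y 0, z 8 mm).
- bar: Loose flat steel bar, 170 (x) x 30 x 8 mm, 0.2 to 0.45 kg, with a blue upturned tab across its rear end, 30 mm wide, 6 mm thick. Origin: centre of its underside; +x runs to the nose. Starts flat in the long support's channel, pointing along jig +x, its nose 10 to 45 mm short of the gap, its rear end about level with or overhanging the support's rear end. Slides freely (a few N).
- bar_nose (a point): Middle of the nose (front) edge of the bar, at its underside; axes as the bar's.
- bar_tab (a point): Top of the blue tab, middle of its rear face, 36 mm above the bar's underside (70 mm above the bench while the bar lies on the jig). Push here or lower, toward the bar's +x.
- keeper (a joint): Angle of the red keeper arm about its upright pivot, rad: 0 = open, arm pointing along jig +x; it grows counter-clockwise seen from above; 1.57 = fully closed, arm pointing along jig +y across the bar; end stop at 1.6. It starts between 0 and 0.4 and stays where it is left by light friction (under 1 N at the pin).
- keeper_pivot (a point): On the keeper's pivot axis, at jig x 118, y -36 mm, 45 mm above the bench (underside of the arm; the arm is 5 mm thick, 14 mm wide, reaches 63 mm from the pivot and passes 3 mm over the bar).
- keeper_pin (a point): Top of the red upright pin on the keeper arm, 10 mm in diameter, 55 mm from the pivot axis, rising from the arm's top (50 mm above the bench) to 80 mm above the bench.
- gear: Loose brass gear, 41 mm across, 18 mm high, lying flat on the base plate in the gap, lower than the supports. Origin: centre of its underside. Stays where it lies.
- vial: Small capped glass vial, 28 mm across, 55 mm high, standing on the bench about 0.1 m beside the jig on its -y side. Origin: centre of its underside.
- bearing: Steel bearing ring, 40 mm across, 12 mm high, lying about 0.1 m beside the jig on its +y side. Origin: centre of its underside.
Mind the look-alikes: they are no part of the job. What is meant by the bar is not turquoise, and is the smaller of those in its own colour. Of the things shaped like the gear, the brass one is meant.

How it is judged:
On the way, in this order (a step that is already met when the one before it is completed fails the run):
1. the bar bridges the gap, home against the stop, with the keeper still open (x of bar_nose in the frame of stop_foot between -0.006 and 0.003 m and y of bar_nose in the frame of stop_foot between -0.008 and 0.008 m and z of bar_nose in the frame of stop_foot between -0.003 and 0.003 m and angle between bar's own z axis and vertical below 0.05 rad and angle between the x axis of bar and the x axis of jig, either way round below 0.08 rad and value of joint keeper below 0.9 rad), for 0.2 s.
2. the keeper is swung across the bar (x of bar_nose in the frame of stop_foot between -0.006 and 0.003 m and y of bar_nose in the frame of stop_foot between -0.008 and 0.008 m and z of bar_nose in the frame of stop_foot between -0.003 and 0.003 m and angle between bar's own z axis and vertical below 0.05 rad and angle between the x axis of bar and the x axis of jig, either way round below 0.08 rad and value of joint keeper above 1.35 rad), for 0.2 s.
At the end, for the whole second after the job is handed in: Bar flat (0.05 rad) on both supports and along the channel (0.08 rad), nose within 6 mm of the stop, 8 mm of mid-channel, 3 mm of support height; keeper at 1.35 rad or more; gear flat (0.2 rad), within 20 mm of the gap's middle; both at rest; vial and bearing moved under 30 mm (all of step 2 and horizontal distance between gear and well below 0.02 m and angle between gear's own z axis and vertical below 0.2 rad and linear speed of each of bar, gear below 0.02 m/s); the robot touches nothing.
It fails at once if the gear is pushed or tipped out of place (not (horizontal distance between gear and well below 0.02 m) or not (angle between gear's own z axis and vertical below 0.2 rad)).
It fails at once if the vial or the bearing ring is moved more than 30 mm (distance of any of vial, bearing from where it was at the start of the episode above 0.03 m).
It also fails if it takes over 51 s, if anything falls off the work surface, if the arm or the gripper's body presses on something with over 40 N, if the wrist force passes 120 N, or if a joint passes its speed limit or range.

## Working session

There is one attempt and no reset: what is moved stays moved. The work goes in short steps, Python scripts to look and compute and a tool call to move; the robot and the scene stay as the last step left them, time stands still between calls to the robot, and variables do not carry over. Pictures are saved under pics/ and viewed, at most 10 in all, crops included, and the job is handed in when it is done.

Besides the shell and the picture viewer there is one more tool, called after "Call:" by a JSON object that holds its "op" and its "data". carry_out: Moves the arm, as the interface text tells. Its arguments: {"type":"object","properties":{"deltas":{"type":"array","items":{"type":"object","properties":{"hand":{"type":"number"},"dp":{"type":"array","items":{"type":"number","minimum":-1,"maximum":1}},"spin":{"type":"number","minimum":-1,"maximum":1}}}},"force":{"type":"number"}},"required":["deltas"]}

```bash
mkdir -p pics
python3 - <<'E'
from bench import *
import cv2,json
s=read_state();print(s['time'],s['ee_pos'],s['eef_rot'],s['ft_force'],s['width'])
for n in("scene","top"):
    cv2.imwrite(f"pics/{n}0.png",cv2.cvtColor(camera(n),cv2.COLOR_RGB2BGR));print(get_calibration(n))
print(get_calibration("wrist"))
E
```

```text
0.0 [0.17368121 0.59991668 0.18832846] [ 1.40442168e-01  9.90088607e-01 -7.35444592e-04 -8.22590810e-05] [ 0.27058517 -0.16259905 -1.38371518] 0.08701159288489273
{'fx': 379.8874789263823, 'fy': 379.8874789263823, 'cx': 318.77100622745616, 'cy': 193.54141595803785, 'R': array([[-0.67802086,  0.73488486, -0.01523012],
       [ 0.62394389,  0.56446397, -0.54043912],
       [-0.38856368, -0.37593174, -0.84124527]]), 't': array([ 0.28759317, -0.27285952,  0.98013609])}
{'fx': 420.16162974811573, 'fy': 420.16162974811573, 'cx': 322.97600786493615, 'cy': 194.56264898159256, 'R': array([[ 0.01539522, -0.9991987 ,  0.03694505],
       [-0.99117079, -0.0201173 , -0.13105631],
       [ 0.13169453, -0.03460121, -0.99068628]]), 't': array([3.34684646e-04, 4.96805625e-01, 7.97484067e-01])}
{'fx': 309.70691628693146, 'fy': 309.70691628693146, 'cx': 324.09570421761686, 'cy': 195.96707297550074, 'mount': array([[ 1.16797270e-03, -9.67605462e-01, -2.52464463e-01,
         6.89606881e-02],
       [ 9.99999096e-01,  1.29823738e-03, -3.49395447e-04,
         1.53296550e-04],
       [ 6.65835745e-04, -2.52463827e-01,  9.67606104e-01,
        -1.95198993e-01],
       [ 0.00000000e+00,  0.00000000e+00,  0.00000000e+00,
         1.00000000e+00]])}
```

View pics/top0.png

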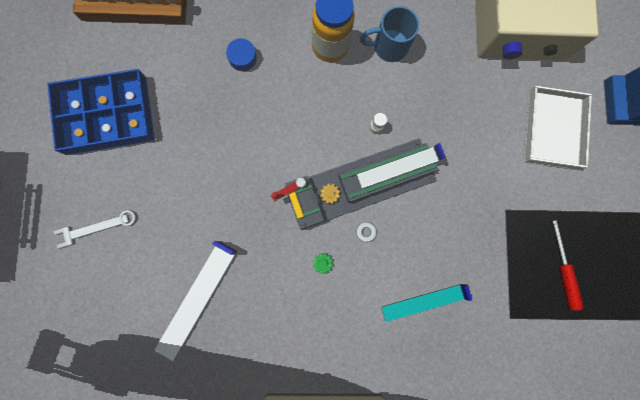

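View pics/scene0.png

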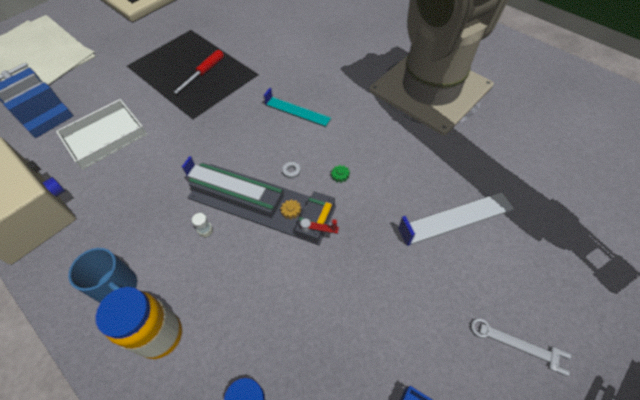

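Top view: the candidate bars are silver in the jig (400,167), silver on the bench (197,300) and turquoise (425,302). The one in the jig fits, being the smaller silver one. For gears there is brass at (330,193) in the gap and green at (323,263); brass is meant. The stop is at (296,205), the keeper at (285,191), the vial at (379,122) and the ring at (366,232). I'll confirm in a crop and measure.

```bash
cat > h.py <<'E'
from bench import *
import cv2,numpy as np
from scipy.spatial.transform import Rotation as Ro
def ray(n,uv,z):
    c=get_calibration(n);d=c['R'].T@np.array([(uv[0]-c['cx'])/c['fx'],(uv[1]-c['cy'])/c['fy'],1]);o=-c['R'].T@c['t']
    return o+d*(z-o[2])/d[2]
def pix(n,X):
    c=get_calibration(n);p=c['R']@np.asarray(X)+c['t'];return np.array([c['fx']*p[0]/p[2]+c['cx'],c['fy']*p[1]/p[2]+c['cy']])
def blobs(im,lo,hi,roi,amin=15):
    x0,y0,x1,y1=roi;m=cv2.inRange(cv2.cvtColor(im[y0:y1,x0:x1],cv2.COLOR_BGR2HSV),lo,hi)
    cs,_=cv2.findContours(m,cv2.RETR_EXTERNAL,cv2.CHAIN_APPROX_NONE);out=[]
    for c in cs:
        if cv2.contourArea(c)>=amin:
            (a,b),s,t=cv2.minAreaRect(c);M=cv2.moments(c);out.append((np.array([M['m10']/M['m00']+x0,M['m01']/M['m00']+y0]),cv2.boxPoints(((a+x0,b+y0),s,t)),cv2.contourArea(c)))
    return sorted(out,key=lambda o:-o[2])
E
python3 - <<'E'
from h import *
np.set_printoptions(precision=4,suppress=True)
R={'top':(260,110,460,240),'scene':(170,140,350,250)}
Z={'stop':((18,120,120),(35,255,255),.042),'gear':((10,80,60),(17,255,255),.026),'red':((0,150,60),(6,255,255),.05),'blue':((110,120,40),(130,255,255),.07),'bar':((0,0,165),(180,60,255),.042)}
for n in R:
    im=cv2.imread(f'pics/{n}0.png')
    for k,(lo,hi,z) in Z.items():
        for c,b,a in blobs(im,lo,hi,R[n])[:2]:
            print(n,k,a,c,ray(n,c,z)[:2])
            if k in('bar','stop'):print(np.array([ray(n,p,z)[:2] for p in b]).round(4).tolist())
a=cv2.imread('pics/top0.png')[110:240,260:460];b=cv2.imread('pics/scene0.png')[145:255,170:350]
a=cv2.resize(a,(800,520)[:2],interpolation=cv2.INTER_CUBIC)[:, :]
b=cv2.resize(b,(0,0),fx=3,fy=3)
a=cv2.resize(a,(520,338));b=cv2.resize(b,(400,244))
cv2.imwrite('pics/c0.png',np.vstack([a,cv2.copyMakeBorder(b,0,0,0,120,cv2.BORDER_CONSTANT)]))
E
```

```text
top stop 244.0 [329.6619 193.3286] [ 0.4982 -0.0035]
[[0.4928, 0.0223], [0.524, 0.0], [0.5029, -0.0288], [0.4719, -0.0064]]
top stop 158.5 [295.8086 204.469 ] [0.475 0.062]
[[0.4972, 0.0783], [0.5023, 0.0656], [0.453, 0.0459], [0.448, 0.0586]]
top red 113.0 [285.9985 189.9263] [0.502  0.0814]
top blue 77.0 [439.3766 150.8701] [ 0.5815 -0.2133]
top bar 1113.0 [397.1954 167.1788] [ 0.5533 -0.1369]
[[0.538, -0.0559], [0.5973, -0.21], [0.569, -0.2194], [0.5105, -0.0658]]
top bar 247.0 [365.8333 231.2355] [ 0.4255 -0.0747]
[[0.4411, -0.0574], [0.4418, -0.0926], [0.4108, -0.0926], [0.4102, -0.0576]]
scene stop 218.5 [290.2998 207.8833] [0.5126 0.0067]
[[0.536, 0.0], [0.5055, -0.0201], [0.4891, 0.0136], [0.5197, 0.0327]]
scene stop 140.0 [324.1429 212.5262] [0.4759 0.0628]
[[0.5009, 0.0652], [0.4547, 0.0464], [0.4508, 0.0608], [0.4968, 0.079]]
scene red 92.5 [320.6721 226.9315] [0.5066 0.0819]
scene blue 88.0 [187.7462 164.6061] [ 0.5905 -0.2061]
scene bar 827.5 [226.5339 181.7974] [ 0.5566 -0.1343]
[[0.5996, -0.2055], [0.5747, -0.2246], [0.515, -0.0669], [0.54, -0.0518]]
scene bar 151.5 [291.0352 168.3069] [ 0.4435 -0.0602]
[[0.4525, -0.0799], [0.4195, -0.0711], [0.4332, -0.0407], [0.4653, -0.0497]]
```

View pics/c0.png

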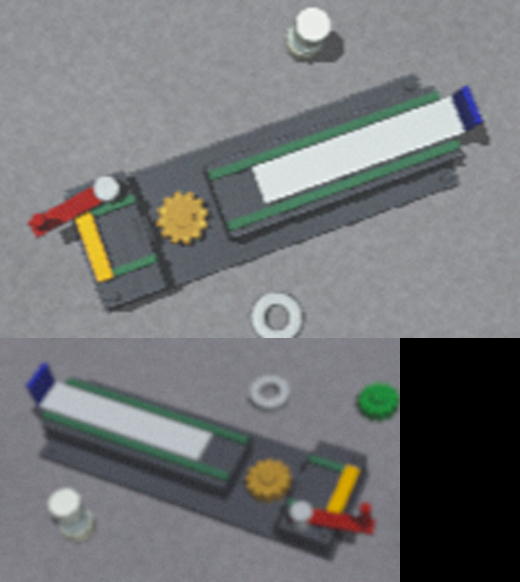

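Confirmed: the silver bar in the jig, the brass gear in the gap, and the keeper open (about 0.07 rad). I'll close the fingers and move toward the rear of the tab, turning on the way.

Call:
{"op": "carry_out", "data": {"deltas": [{"hand": 0, "dp": [-0.92, -1, 0], "spin": 0.79}, {"hand": 0, "dp": [-0.92, -1, 0], "spin": 0.79}, {"hand": 0, "dp": [-0.92, -1, 0], "spin": 0.79}, {"hand": 0, "dp": [-0.92, -1, 0], "spin": 0.79}, {"hand": 0, "dp": [-0.92, -1, 0], "spin": 0.79}, {"hand": 0, "dp": [-0.92, -1, 0], "spin": 0.79}, {"hand": 0, "dp": [-0.92, -1, 0], "spin": 0.79}, {"hand": 0, "dp": [-0.92, -1, 0], "spin": 0.79}, {"hand": 0, "dp": [-0.92, -1, 0], "spin": 0.79}, {"hand": 0, "dp": [-0.92, -1, 0], "spin": 0.79}, {"hand": 0, "dp": [-0.92, -1, 0], "spin": 0.79}, {"hand": 0, "dp": [-0.92, -1, 0], "spin": 0.79}, {"hand": 0, "dp": [-0.92, -1, 0], "spin": 0.79}, {"hand": 0, "dp": [-0.92, -1, 0], "spin": 0.79}, {"hand": 0, "dp": [-0.92, -1, 0], "spin": 0.79}, {"hand": 0, "dp": [-0.92, -1, 0], "spin": 0.79}, {"hand": 0, "dp": [-0.92, -1, 0], "spin": 0.79}]}}

```text
time: 1.8
ee_pos: [0.325, 0.2961, 0.1889]
eef_rot: [0.983, 0.185, -0.0, 0.0]
ft_force: [0.2, -0.3, 0.2]
width: 0.0005
grip_force: 0.0
```

```bash
cat >> h.py <<'E'
TH=.368;EX=np.array([-np.sin(TH),np.cos(TH),0]);EY=np.array([-np.cos(TH),-np.sin(TH),0])
STOP=np.array([.4755,.0626,0]);O=STOP-.141*EX
def jig(x,y,z):return O+x*EX+y*EY+[0,0,z]
def tojig(p):d=np.asarray(p)-O;return np.array([d@EX,d@EY,d[2]])
def go(p):
    s=read_state();R=Ro.from_quat(s['eef_rot']).as_matrix()
    print('t',s['time'],'pos',s['ee_pos'].round(4),'jig',tojig(s['ee_pos']).round(4),'f',s['ft_force'].round(1),'w',s['width'].__round__(4),'j',np.round(s['joint_positions'],2))
    print('dp',(R.T@(p-s['ee_pos'])/.25).round(3),'toolx.EX,EY',(R[:,0]@EX).round(3),(R[:,0]@EY).round(3),'z',R[2,2].round(4))
E
python3 -c "
from h import *
go(jig(-.205,0,.18))"
```

```text
t 1.8 pos [0.325  0.2961 0.1889] jig [0.413  0.0564 0.1889] f [ 0.2 -0.3  0.2] w 0.0005 j [-0.98 -0.09  0.13  1.93  0.01  1.3  -2.05]
dp [0.216 2.473 0.036] toolx.EX,EY 0.004 -1.0 z -1.0
```

Call:
{"op": "carry_out", "data": {"deltas": [{"hand": 0, "dp": [0.1, 1, 0], "spin": 0}, {"hand": 0, "dp": [0.1, 1, 0], "spin": 0}, {"hand": 0, "dp": [0.1, 1, 0], "spin": 0}, {"hand": 0, "dp": [0.1, 1, 0], "spin": 0}, {"hand": 0, "dp": [0.1, 1, 0], "spin": 0}, {"hand": 0, "dp": [0.1, 1, 0], "spin": 0}, {"hand": 0, "dp": [0.1, 1, 0], "spin": 0}]}}

```text
time: 2.5
ee_pos: [0.4407, 0.0722, 0.1889]
eef_rot: [0.982, 0.187, -0.0, -0.0]
ft_force: [-0.8, 0.6, 0.1]
width: 0.0004
grip_force: 0.0
```

Call:
{"op": "carry_out", "data": {"deltas": [{"hand": 0, "dp": [0.1, 1, 0], "spin": 0}, {"hand": 0, "dp": [0.1, 1, 0], "spin": 0}, {"hand": 0, "dp": [0.1, 1, 0], "spin": 0}, {"hand": 0, "dp": [0.1, 1, 0], "spin": 0}, {"hand": 0, "dp": [0.1, 1, 0], "spin": 0}, {"hand": 0, "dp": [0.1, 1, 0], "spin": 0}, {"hand": 0, "dp": [0.1, 1, 0], "spin": 0}]}}

```text
time: 3.2
ee_pos: [0.5561, -0.1494, 0.1881]
eef_rot: [0.982, 0.188, -0.001, -0.0]
ft_force: [-0.2, 0.0, -0.1]
width: 0.0004
grip_force: 0.0
```

```bash
python3 -c "
from h import *
go(jig(-.205,0,.046))"
```

```text
t 3.2 pos [ 0.5561 -0.1494  0.1881] jig [-0.0858  0.0011  0.1881] f [-0.2  0.  -0.1] w 0.0004 j [-0.43  0.26  0.74  1.63 -0.18  1.32 -0.86]
dp [0.001 0.477 0.568] toolx.EX,EY 0.01 -1.0 z -1.0
```

Call:
{"op": "carry_out", "data": {"deltas": [{"hand": 0, "dp": [0, 0.48, 0], "spin": 0}, {"hand": 0, "dp": [0, 0.48, 0], "spin": 0}, {"hand": 0, "dp": [0, 0.48, 0], "spin": 0}, {"hand": 0, "dp": [0, 0.48, 0], "spin": 0}, {"hand": 0, "dp": [0, 0.48, 0.2], "spin": 0}, {"hand": 0, "dp": [0, 0.48, 0.4], "spin": 0}, {"hand": 0, "dp": [0, 0.48, 0.5], "spin": 0}, {"hand": 0, "dp": [0, 0.48, 0.57], "spin": 0}, {"hand": 0, "dp": [0, 0.48, 0.57], "spin": 0}, {"hand": 0, "dp": [0, 0.48, 0.57], "spin": 0}]}}

```text
time: 4.2
ee_pos: [0.6014, -0.2605, 0.0481]
eef_rot: [0.982, 0.188, 0.001, 0.0]
ft_force: [0.4, 0.7, -0.3]
width: 0.0003
grip_force: 0.0
```

Run:
```python
from h import *
go(jig(-.05,0,.046))
im={n:cv2.cvtColor(camera(n),cv2.COLOR_RGB2BGR) for n in('top','scene')}
a=cv2.resize(im['top'][90:250,250:500],(0,0),fx=2.4,fy=2.4);b=cv2.resize(im['scene'][110:260,150:350],(0,0),fx=1.4,fy=1.4)
b=cv2.copyMakeBorder(b,0,0,0,a.shape[1]-b.shape[1],cv2.BORDER_CONSTANT)
cv2.imwrite('pics/p1.png',np.vstack([a,b])[:600])
```

```text
t 4.2 pos [ 0.6014 -0.2605  0.0481] jig [-0.2058 -0.0013  0.0481] f [ 0.4  0.7 -0.3] w 0.0003 j [-0.16  0.59  0.69  1.56 -0.4   1.13 -0.57]
dp [ 0.002 -0.623  0.008] toolx.EX,EY 0.011 -1.0 z -1.0
```

View pics/p1.png

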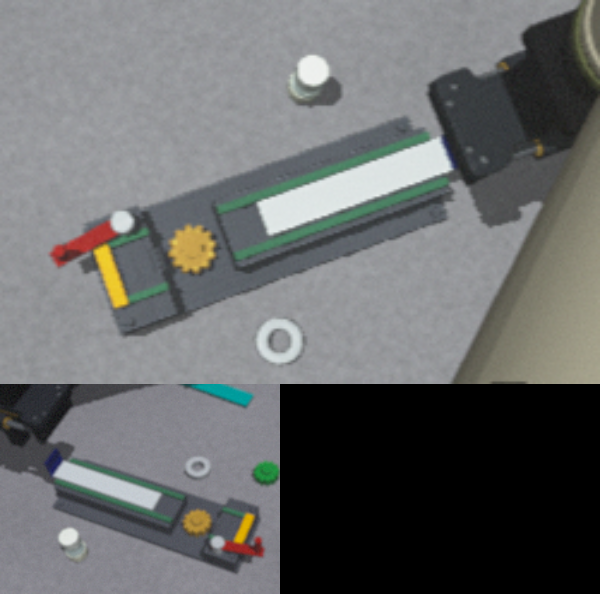

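Clear behind the tab at crop (445,152); the bar and gear haven't moved. Pushing.

Call:
{"op": "carry_out", "data": {"deltas": [{"hand": 0, "dp": [0, -0.03, 0], "spin": 0}, {"hand": 0, "dp": [0, -0.06, 0], "spin": 0}, {"hand": 0, "dp": [0, -0.08, 0], "spin": 0}, {"hand": 0, "dp": [0, -0.1, 0], "spin": 0}, {"hand": 0, "dp": [0, -0.12, 0], "spin": 0}, {"hand": 0, "dp": [0, -0.14, 0], "spin": 0}, {"hand": 0, "dp": [0, -0.16, 0], "spin": 0}, {"hand": 0, "dp": [0, -0.18, 0], "spin": 0}, {"hand": 0, "dp": [0, -0.2, 0], "spin": 0}, {"hand": 0, "dp": [0, -0.22, 0], "spin": 0}, {"hand": 0, "dp": [0, -0.24, 0], "spin": 0}, {"hand": 0, "dp": [0, -0.26, 0], "spin": 0}, {"hand": 0, "dp": [0, -0.28, 0], "spin": 0}, {"hand": 0, "dp": [0, -0.3, 0], "spin": 0}, {"hand": 0, "dp": [0, -0.32, 0], "spin": 0}, {"hand": 0, "dp": [0, -0.34, 0], "spin": 0}, {"hand": 0, "dp": [0, -0.34, 0], "spin": 0}]}}

```text
time: 6.0
ee_pos: [0.569, -0.1816, 0.0466]
eef_rot: [0.982, 0.188, 0.0, -0.0]
ft_force: [1.3, 0.3, 0.1]
width: 0.0005
grip_force: 0.0
```

```bash
cat >> h.py <<'E'
def look(name,extra=None):
    im={n:cv2.cvtColor(camera(n),cv2.COLOR_RGB2BGR) for n in('top','scene')}
    for n,r in (('top',(260,130,460,225)),('scene',(170,140,350,250))):
        b=blobs(im[n],(0,0,150),(180,60,255),r,150)
        for c,bx,a in b[:1]:print(n,'bar',a,[tojig(ray(n,p,.042))[:2].round(4).tolist() for p in bx])
        for k,lo,hi,z in(('stop',(18,120,120),(35,255,255),.042),('gear',(10,80,60),(25,255,255),.026),('red',(0,150,60),(6,255,255),.05)):
            for c,bx,a in blobs(im[n],lo,hi,r)[:2]:print(n,k,a,tojig(ray(n,c,z))[:2].round(4))
    a=cv2.resize(im['top'][110:240,250:460],(0,0),fx=2.6,fy=2.6);b=cv2.resize(im['scene'][150:250,190:350],(0,0),fx=2.5,fy=2.5)[:,:a.shape[1]]
    cv2.imwrite(f'pics/{name}.png',np.vstack([a,cv2.copyMakeBorder(b,0,0,0,a.shape[1]-b.shape[1],cv2.BORDER_CONSTANT)])[:600])
E
python3 -c "
from h import *
go(jig(-.05,0,.046));look('p2')"
```

```text
t 6.0 pos [ 0.569  -0.1816  0.0466] jig [-0.1205  0.0006  0.0466] f [1.3 0.3 0.1] w 0.0005 j [-0.33  0.47  0.71  1.73 -0.34  1.07 -0.7 ]
dp [ 0.005 -0.282  0.002] toolx.EX,EY 0.011 -1.0 z -1.0
top bar 4364.0 [[0.1572, -0.1633], [-0.0721, -0.0817], [-0.0245, 0.0408], [0.1997, -0.0405]]
top stop 245.0 [0.0711 0.0026]
top stop 159.0 [0.1406 0.0006]
top gear 268.5 [0.0696 0.0012]
top gear 174.0 [ 0.1406 -0.0011]
top red 111.0 [ 0.1492 -0.0313]
scene bar 470.0 [[-0.0755, -0.0202], [-0.083, 0.0106], [0.0071, 0.0105], [0.0126, -0.0196]]
scene stop 223.5 [ 0.0757 -0.0146]
scene stop 140.0 [ 0.1412 -0.0009]
scene gear 284.0 [ 0.0717 -0.0077]
scene gear 167.0 [0.1381 0.0072]
scene red 102.5 [ 0.1499 -0.0346]
```

View pics/p2.png

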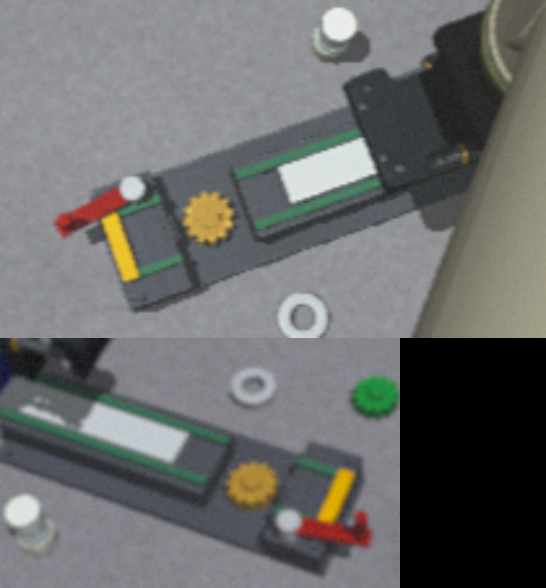

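Run:
```python
from h import *
s=read_state();p=s['ee_pos'];c=cv2.cvtColor(camera('scene'),cv2.COLOR_RGB2BGR)
print(pix('scene',p),pix('scene',jig(-.159,0,.07)),pix('scene',jig(-.159,0,.042)))
b=blobs(c,(105,100,30),(135,255,255),(170,130,350,250))
for q in b:print(q[0],q[2],tojig(ray('scene',q[0],.056)))
b=cv2.imread('pics/scene0.png');q=blobs(b,(105,100,30),(135,255,255),(170,130,350,250))[0];print(q[0],q[2],tojig(ray('scene',q[0],.056)))
a=cv2.resize(c[90:240,150:310],(0,0),fx=4,fy=4,interpolation=cv2.INTER_CUBIC)
u=(pix('scene',p)-[150,90])*4
cv2.circle(a,tuple(int(v) for v in u),4,(0,255,255),1)
cv2.imwrite('pics/p3.png',a)
```

```text
[206.45527793 171.3956792 ] [187.24813154 159.61099071] [191.32414843 167.79776757]
[188.03133903 164.71652422] 117.0 [-0.16016785 -0.00308628  0.056     ]
[187.70068027 164.60714286] 98.0 [-0.1609656  -0.00308862  0.056     ]
```

View pics/p3.png

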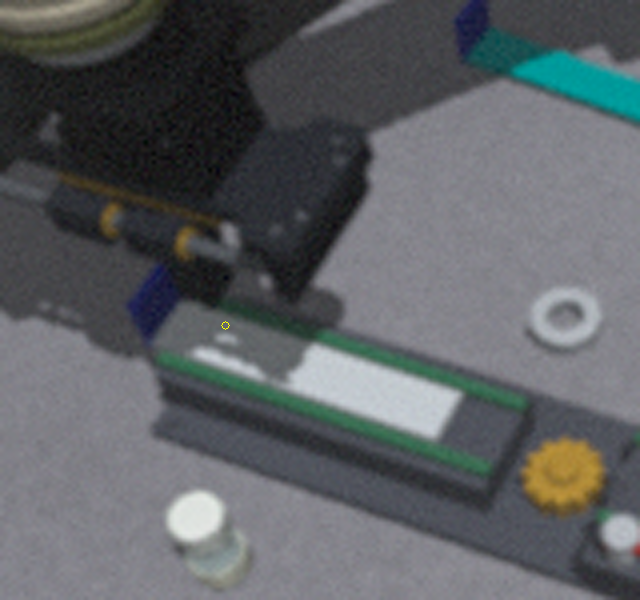

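```bash
cat >> h.py <<'E'
def wpix(X,s):
    c=get_calibration('wrist');R=Ro.from_quat(s['eef_rot']).as_matrix();T=np.eye(4);T[:3,:3]=R;T[:3,3]=s['ee_pos']
    p=np.linalg.inv(T@c['mount'])@np.append(X,1);p=p[:3];r=np.hypot(p[0],p[1]);a=np.arctan2(r,p[2])*c['fx']
    return np.array([c['cx']+p[0]/r*a,c['cy']+p[1]/r*a])
E
python3 - <<'E'
from h import *
s=read_state();w=cv2.cvtColor(camera('wrist'),cv2.COLOR_RGB2BGR);cv2.imwrite('pics/wraw.png',w)
R=Ro.from_quat(s['eef_rot']).as_matrix()
P={'tcp':s['ee_pos'],'tab':jig(-.159,0,.07),'nose':jig(.01,0,.042),'stop':jig(.141,0,.042),'gear':jig(.07,0,.026)}
for k,X in P.items():
    q=wpix(X,s);print(k,q.round(1));cv2.circle(w,tuple(int(v) for v in q),3,(0,0,255),1);cv2.putText(w,k,(int(q[0])+4,int(q[1])),0,.35,(0,0,255),1)
cv2.imwrite('pics/p4.png',w)
E
```

```text
tcp [324.2 221.5]
tab [386.3 233.2]
nose [151.1 213.9]
stop [ 46.5 209. ]
gear [106.  206.2]
```

View pics/p4.png

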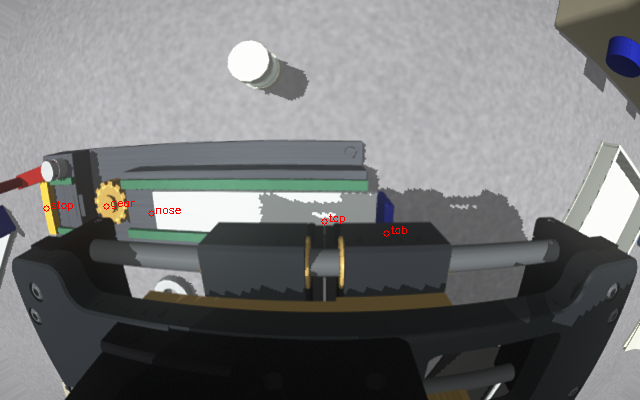

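Run:
```python
from h import *
w=cv2.imread('pics/wraw.png')[195:310,240:440]
s=cv2.imread('pics/p3.png')[180:380,100:360]
f=lambda i,k:np.clip(255*(cv2.resize(i,(0,0),fx=k,fy=k,interpolation=cv2.INTER_CUBIC)/255.)**.45,0,255).astype(np.uint8)
a=f(w,2.6);b=f(s,1.2);b=cv2.copyMakeBorder(b,0,0,0,a.shape[1]-b.shape[1],cv2.BORDER_CONSTANT)
cv2.imwrite('pics/p5.png',np.vstack([a,b]))
```

```text
(no output)
```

View pics/p5.png

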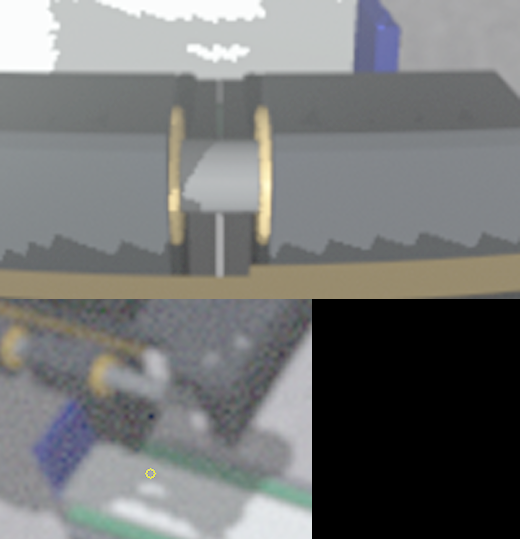

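Wrist and scene views agree: the fingertips end about 30 mm above the nominal TCP. The bar appears in the open at the TCP mark, so the fingers passed just over the 70 mm tab and the bar has not moved. I'll go back behind the tab and feel downward there.

Call:
{"op": "carry_out", "data": {"deltas": [{"hand": 0, "dp": [0, 0, -0.1], "spin": 0}, {"hand": 0, "dp": [0, 0.1, -0.1], "spin": 0}, {"hand": 0, "dp": [0, 0.25, -0.1], "spin": 0}, {"hand": 0, "dp": [0, 0.36, -0.1], "spin": 0}, {"hand": 0, "dp": [0, 0.36, -0.1], "spin": 0}, {"hand": 0, "dp": [0, 0.36, 0], "spin": 0}, {"hand": 0, "dp": [0, 0.36, 0.04], "spin": 0}, {"hand": 0, "dp": [0, 0.36, 0.06], "spin": 0}, {"hand": 0, "dp": [0, 0.36, 0.08], "spin": 0}, {"hand": 0, "dp": [0, 0.36, 0.08], "spin": 0}]}}

```text
time: 7.2
ee_pos: [0.6023, -0.2658, 0.0265]
eef_rot: [0.982, 0.188, -0.0, -0.0]
ft_force: [0.3, -0.8, 0.1]
width: 0.0004
grip_force: 0.0
```

Run:
```python
from h import *
go(jig(-.05,0,.046))
s=read_state();w=cv2.cvtColor(camera('wrist'),cv2.COLOR_RGB2BGR);im=cv2.cvtColor(camera('scene'),cv2.COLOR_RGB2BGR)
for h in (0,.03):
    q=pix('scene',s['ee_pos']+[0,0,h]);print(h,q)
    cv2.circle(im,tuple(int(round(v)) for v in q),1,(0,255,255) if h else (0,0,255),-1)
f=lambda i,k:np.clip(255*(cv2.resize(i,(0,0),fx=k,fy=k,interpolation=cv2.INTER_CUBIC)/255.)**.5,0,255).astype(np.uint8)
a=f(w[170:310,220:440],1.8);b=f(im[100:200,150:260],3.6);b=cv2.resize(b,(396,360))
cv2.imwrite('pics/p6.png',np.hstack([cv2.copyMakeBorder(a,0,360-a.shape[0],0,0,cv2.BORDER_CONSTANT),b]))
```

```text
t 7.2 pos [ 0.6023 -0.2658  0.0265] jig [-2.111e-01 -2.000e-04  2.650e-02] f [ 0.3 -0.8  0.1] w 0.0004 j [-0.14  0.62  0.68  1.57 -0.42  1.1  -0.55]
dp [ 0.006 -0.644 -0.078] toolx.EX,EY 0.01 -1.0 z -1.0
0 [172.78671402 165.20333273]
0.03 [167.95515933 156.59386874]
```

View pics/p6.png

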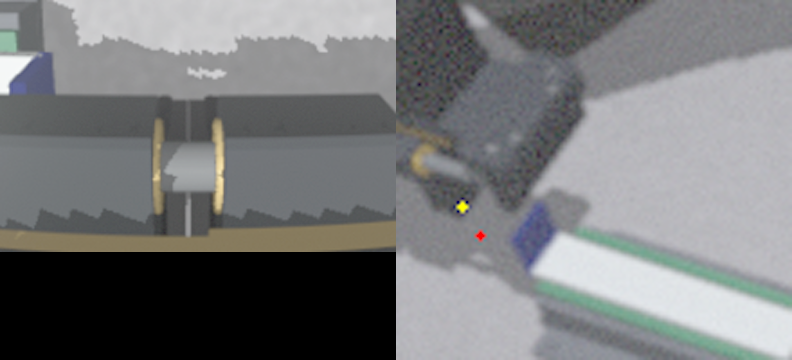

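Tip is about 30 mm above the reported TCP (near the yellow mark). Lowering 12 mm more, so the tip sits at about 48 mm, then pushing.

Call:
{"op": "carry_out", "data": {"deltas": [{"hand": 0, "dp": [0, 0, 0.02], "spin": 0}, {"hand": 0, "dp": [0, 0, 0.05], "spin": 0}, {"hand": 0, "dp": [0, -0.06, 0.05], "spin": 0}, {"hand": 0, "dp": [0, -0.09, 0.05], "spin": 0}, {"hand": 0, "dp": [0, -0.11, 0.05], "spin": 0}, {"hand": 0, "dp": [0, -0.13, 0.05], "spin": 0}, {"hand": 0, "dp": [0, -0.15, 0.05], "spin": 0}, {"hand": 0, "dp": [0, -0.17, 0.05], "spin": 0}, {"hand": 0, "dp": [0, -0.19, 0.05], "spin": 0}, {"hand": 0, "dp": [0, -0.21, 0.05], "spin": 0}, {"hand": 0, "dp": [0, -0.23, 0.05], "spin": 0}, {"hand": 0, "dp": [0, -0.25, 0.05], "spin": 0}, {"hand": 0, "dp": [0, -0.25, 0.05], "spin": 0}]}}

```text
time: 8.6
ee_pos: [0.5792, -0.2073, 0.0142]
eef_rot: [0.982, 0.188, 0.0, -0.0]
ft_force: [0.5, -0.8, 0.3]
width: 0.0005
grip_force: 0.2
```

```bash
cat >> h.py <<'E'
def meas():
    im=cv2.cvtColor(camera('scene'),cv2.COLOR_RGB2BGR)
    for c,bx,a in blobs(im,(105,100,30),(135,255,255),(150,130,350,250))[:1]:print('tab',a,tojig(ray('scene',c,.056)).round(4))
    for n,r in (('top',(270,150,460,225)),('scene',(170,150,350,250))):
        im=cv2.cvtColor(camera(n),cv2.COLOR_RGB2BGR)
        for lab,ri in(('bar',((0,0,140),(180,60,255),.042)),('gear',((10,80,60),(25,255,255),.026))):
            for c,bx,a in blobs(im,ri[0],ri[1],r,60)[:3]:print(n,lab,a,[tojig(ray(n,p,ri[2]))[:2].round(3).tolist() for p in bx],'c',tojig(ray(n,c,ri[2]))[:2].round(4))
E
python3 -c "
from h import *
go(jig(-.05,0,.015));meas()"
```

```text
t 8.6 pos [ 0.5792 -0.2073  0.0142] jig [-0.1481  0.0004  0.0142] f [ 0.5 -0.8  0.3] w 0.0005 j [-0.26  0.55  0.69  1.7  -0.39  1.04 -0.63]
dp [ 0.006 -0.392 -0.003] toolx.EX,EY 0.011 -1.0 z -1.0
tab 94.0 [-0.136  -0.0056  0.056 ]
top bar 2246.0 [[0.152, -0.118], [-0.059, -0.043], [-0.027, 0.04], [0.181, -0.036]] c [ 0.0937 -0.068 ]
top bar 1808.0 [[0.102, 0.051], [-0.11, 0.051], [-0.108, 0.115], [0.102, 0.113]] c [-0.022  0.074]
top bar 799.0 [[0.033, -0.015], [-0.083, -0.016], [-0.082, 0.014], [0.033, 0.014]] c [-0.0243 -0.0006]
top gear 270.5 [[0.081, -0.023], [0.045, -0.01], [0.059, 0.025], [0.094, 0.013]] c [0.0697 0.0013]
top gear 174.0 [[0.148, -0.028], [0.133, -0.028], [0.133, 0.027], [0.148, 0.026]] c [ 0.1407 -0.0013]
scene bar 2808.0 [[-0.11, 0.07], [0.135, 0.164], [0.187, 0.014], [-0.032, -0.071]] c [0.0533 0.0757]
scene bar 2292.5 [[-0.152, -0.09], [0.12, 0.015], [0.157, -0.077], [-0.096, -0.175]] c [ 0.0081 -0.1042]
scene bar 720.0 [[-0.089, -0.021], [-0.097, 0.011], [0.032, 0.01], [0.037, -0.02]] c [-0.028  -0.0048]
scene gear 284.0 [[0.047, -0.018], [0.059, 0.022], [0.098, 0.003], [0.084, -0.037]] c [ 0.0716 -0.0077]
scene gear 168.0 [[0.13, -0.019], [0.13, 0.036], [0.147, 0.033], [0.146, -0.02]] c [0.1381 0.0071]
```

The bar now moves with the push (tab +25 mm, nose at jig x 0.033). Continuing most of the way.

Call:
{"op": "carry_out", "data": {"deltas": [{"hand": 0, "dp": [0, -0.02, 0], "spin": 0}, {"hand": 0, "dp": [0, -0.04, 0], "spin": 0}, {"hand": 0, "dp": [0, -0.06, 0], "spin": 0}, {"hand": 0, "dp": [0, -0.08, 0], "spin": 0}, {"hand": 0, "dp": [0, -0.1, 0], "spin": 0}, {"hand": 0, "dp": [0, -0.12, 0], "spin": 0}, {"hand": 0, "dp": [0, -0.14, 0], "spin": 0}, {"hand": 0, "dp": [0, -0.16, 0], "spin": 0}, {"hand": 0, "dp": [0, -0.18, 0], "spin": 0}, {"hand": 0, "dp": [0, -0.2, 0], "spin": 0}, {"hand": 0, "dp": [0, -0.22, 0], "spin": 0}, {"hand": 0, "dp": [0, -0.24, 0], "spin": 0}, {"hand": 0, "dp": [0, -0.26, 0], "spin": 0}, {"hand": 0, "dp": [0, -0.28, 0], "spin": 0}, {"hand": 0, "dp": [0, -0.3, 0], "spin": 0}, {"hand": 0, "dp": [0, -0.32, 0], "spin": 0}, {"hand": 0, "dp": [0, -0.34, 0], "spin": 0}, {"hand": 0, "dp": [0, -0.36, 0], "spin": 0}, {"hand": 0, "dp": [0, -0.36, 0], "spin": 0}]}}

```text
time: 10.65
ee_pos: [0.5458, -0.1235, 0.0141]
eef_rot: [0.982, 0.188, -0.0, -0.0]
ft_force: [-0.2, -0.3, 0.2]
width: 0.0003
grip_force: 0.0
```

```bash
python3 -c "
from h import *
go(jig(-.046,0,.015));meas()"
```

```text
t 10.65 pos [ 0.5458 -0.1235  0.0141] jig [-0.0579  0.0013  0.0141] f [-0.2 -0.3  0.2] w 0.0003 j [-0.44  0.43  0.71  1.85 -0.33  0.98 -0.78]
dp [ 0.006 -0.048 -0.004] toolx.EX,EY 0.011 -1.0 z -1.0
tab 87.5 [-0.0455 -0.0058  0.056 ]
top bar 4443.0 [[-0.067, -0.04], [-0.204, 0.009], [-0.146, 0.146], [-0.013, 0.097]] c [-0.1156  0.0619]
top bar 2123.5 [[0.152, -0.118], [-0.042, -0.049], [-0.01, 0.034], [0.181, -0.036]] c [ 0.0992 -0.0691]
top bar 745.0 [[0.123, -0.015], [0.019, -0.016], [0.019, 0.015], [0.123, 0.015]] c [ 0.0717 -0.    ]
top gear 173.5 [[0.148, -0.028], [0.133, -0.028], [0.133, 0.027], [0.148, 0.026]] c [ 0.1406 -0.0011]
scene bar 776.0 [[-0.001, -0.02], [-0.007, 0.012], [0.122, 0.012], [0.125, -0.019]] c [ 0.0622 -0.0038]
scene bar 524.0 [[-0.0, -0.089], [0.12, -0.042], [0.138, -0.084], [0.021, -0.129]] c [ 0.0752 -0.0882]
scene bar 402.0 [[-0.006, 0.098], [0.102, 0.169], [0.132, 0.113], [0.027, 0.045]] c [0.0533 0.0921]
scene gear 167.0 [[0.13, -0.019], [0.13, 0.036], [0.147, 0.033], [0.146, -0.02]] c [0.138  0.0071]
scene gear 72.5 [[0.056, -0.029], [0.055, -0.014], [0.089, -0.015], [0.091, -0.03]] c [ 0.0719 -0.0212]
```

Nose at jig x 0.123, centred and flat. Final 12 mm, slowly with a slight overtravel.

Call:
{"op": "carry_out", "data": {"deltas": [{"hand": 0, "dp": [0, -0.01, 0], "spin": 0}, {"hand": 0, "dp": [0, -0.02, 0], "spin": 0}, {"hand": 0, "dp": [0, -0.03, 0], "spin": 0}, {"hand": 0, "dp": [0, -0.036, 0], "spin": 0}, {"hand": 0, "dp": [0, -0.042, 0], "spin": 0}, {"hand": 0, "dp": [0, -0.047, 0], "spin": 0}, {"hand": 0, "dp": [0, -0.05, 0], "spin": 0}, {"hand": 0, "dp": [0, -0.05, 0], "spin": 0}]}}

```text
time: 11.6
ee_pos: [0.5414, -0.1126, 0.0141]
eef_rot: [0.982, 0.188, -0.0, -0.0]
ft_force: [0.8, -0.6, -1.4]
width: 0.0009
grip_force: 0.3
```

```bash
python3 -c "
from h import *
go(jig(-.046,0,.015));meas()"
```

```text
t 11.6 pos [ 0.5414 -0.1126  0.0141] jig [-0.0462  0.0016  0.0141] f [ 0.8 -0.6 -1.4] w 0.0009 j [-0.47  0.41  0.71  1.87 -0.32  0.97 -0.81]
dp [ 0.006 -0.001 -0.004] toolx.EX,EY 0.01 -1.0 z -1.0
tab 89.5 [-0.0339 -0.006   0.056 ]
top bar 5068.5 [[-0.052, -0.046], [-0.204, 0.009], [-0.146, 0.146], [0.002, 0.092]] c [-0.1081  0.0583]
top bar 2107.0 [[0.152, -0.118], [-0.031, -0.053], [0.001, 0.03], [0.181, -0.036]] c [ 0.0997 -0.0693]
top bar 727.0 [[0.134, -0.015], [0.033, -0.016], [0.033, 0.015], [0.134, 0.015]] c [0.0841 0.    ]
top gear 165.5 [[0.148, -0.028], [0.133, -0.028], [0.133, 0.027], [0.148, 0.026]] c [ 0.1409 -0.001 ]
scene bar 779.5 [[0.012, -0.019], [0.006, 0.014], [0.134, 0.012], [0.136, -0.019]] c [ 0.074  -0.0037]
scene bar 490.0 [[0.039, -0.123], [0.017, -0.08], [0.137, -0.033], [0.155, -0.077]] c [ 0.0834 -0.0866]
scene bar 265.5 [[0.011, 0.063], [0.019, 0.128], [0.064, 0.11], [0.055, 0.048]] c [0.0381 0.0805]
scene gear 154.5 [[0.13, -0.018], [0.13, 0.036], [0.147, 0.033], [0.146, -0.02]] c [0.1386 0.0074]
scene gear 73.5 [[0.056, -0.029], [0.055, -0.014], [0.089, -0.015], [0.091, -0.03]] c [ 0.0721 -0.0212]
```

Call:
{"op": "carry_out", "data": {"deltas": [{"hand": 0, "dp": [0, -0.005, 0], "spin": 0}, {"hand": 0, "dp": [0, -0.01, 0], "spin": 0}, {"hand": 0, "dp": [0, -0.01, 0], "spin": 0}]}}

```text
time: 12.05
ee_pos: [0.5409, -0.1117, 0.0144]
eef_rot: [0.982, 0.187, 0.0, 0.001]
ft_force: [0.9, -5.0, -0.8]
width: 0.0005
grip_force: 2.5
```

```bash
python3 -c "
from h import *
go(jig(-.046,0,.015));meas()"|grep -v gear
```

```text
t 12.05 pos [ 0.5409 -0.1117  0.0144] jig [-0.0451  0.0017  0.0144] f [ 0.9 -5.  -0.8] w 0.0005 j [-0.47  0.41  0.71  1.88 -0.32  0.97 -0.81]
dp [ 0.007  0.004 -0.002] toolx.EX,EY 0.009 -1.0 z -1.0
tab 85.0 [-0.0334 -0.0054  0.056 ]
top bar 5140.0 [[-0.05, -0.046], [-0.204, 0.009], [-0.146, 0.146], [0.004, 0.091]] c [-0.1071  0.0578]
top bar 2099.5 [[0.152, -0.118], [-0.029, -0.054], [0.003, 0.029], [0.181, -0.036]] c [ 0.1    -0.0693]
top bar 718.5 [[0.135, -0.015], [0.035, -0.016], [0.035, 0.015], [0.135, 0.015]] c [0.0852 0.0001]
scene bar 774.5 [[0.012, -0.019], [0.007, 0.013], [0.134, 0.012], [0.136, -0.019]] c [ 0.0743 -0.0036]
scene bar 507.0 [[0.036, -0.118], [0.023, -0.075], [0.144, -0.054], [0.153, -0.097]] c [ 0.0823 -0.0871]
scene bar 375.0 [[-0.01, 0.108], [0.097, 0.149], [0.12, 0.087], [0.018, 0.048]] c [0.047  0.0917]
```

Home: 5 N against the stop, nose at 0.135, bar centred. Backing off, rising, and going over to the keeper's open side.

Call:
{"op": "carry_out", "data": {"deltas": [{"hand": 0, "dp": [0, 0.02, 0], "spin": 0}, {"hand": 0, "dp": [0, 0.08, 0], "spin": 0}, {"hand": 0, "dp": [0, 0.08, -0.15], "spin": 0}, {"hand": 0, "dp": [0, 0.08, -0.3], "spin": 0}, {"hand": 0, "dp": [0, 0.08, -0.42], "spin": 0}, {"hand": 0, "dp": [0.1, -0.1, -0.42], "spin": 0}, {"hand": 0, "dp": [0.2, -0.3, -0.42], "spin": 0}, {"hand": 0, "dp": [0.33, -0.5, -0.42], "spin": 0}, {"hand": 0, "dp": [0.33, -0.7, -0.42], "spin": 0}, {"hand": 0, "dp": [0.33, -0.88, -0.42], "spin": 0}, {"hand": 0, "dp": [0.33, -0.88, -0.42], "spin": 0}]}}

```text
time: 13.3
ee_pos: [0.5337, 0.1315, 0.1187]
eef_rot: [0.981, 0.192, -0.001, -0.001]
ft_force: [0.4, 0.7, -0.7]
width: 0.0003
grip_force: 0.0
```

Run:
```python
from h import *
go(jig(.172,-.075,.032))
s=read_state();w=cv2.cvtColor(camera('wrist'),cv2.COLOR_RGB2BGR)
for n in('scene','top'):
    im=cv2.cvtColor(camera(n),cv2.COLOR_RGB2BGR);cv2.imwrite(f'pics/k{n}.png',im)
    for c,b,a in blobs(im,(0,150,50),(6,255,255),(260,150,350,250))[:2]:print(n,a,tojig(ray(n,c,.05))[:2].round(4),[tojig(ray(n,p,.05))[:2].round(3).tolist() for p in b])
for p in(.08,.05):
  for th in(0,.1,.2,.3):print(p,th,wpix(jig(.118+.055*np.cos(th),-.036+.055*np.sin(th),p),s).round(0),pix('scene',jig(.118+.055*np.cos(th),-.036+.055*np.sin(th),p)).round(0))
b=blobs(w,(0,150,50),(6,255,255),(0,0,640,400));print([(q[0].round(0),q[1].round(0).tolist(),q[2]) for q in b[:2]])
k=cv2.imread('pics/kscene.png')[140:260,230:370]
a=cv2.resize(k,(0,0),fx=2.2,fy=2.2);w=cv2.resize(w,(480,300));cv2.imwrite('pics/p7.png',np.hstack([w,cv2.copyMakeBorder(a,0,36,0,0,cv2.BORDER_CONSTANT)]))
```

```text
t 13.3 pos [0.5337 0.1315 0.1187] jig [ 0.1843 -0.0791  0.1187] f [ 0.4  0.7 -0.7] w 0.0003 j [-0.89  0.25  0.66  1.78 -0.17  1.17 -1.37]
dp [-0.017  0.05   0.347] toolx.EX,EY 0.019 -1.0 z -1.0
scene 23.0 [ 0.1411 -0.0347] [[0.13, -0.041], [0.129, -0.03], [0.152, -0.03], [0.152, -0.041]]
top 72.0 [ 0.1473 -0.0313] [[0.168, -0.033], [0.129, -0.04], [0.127, -0.029], [0.166, -0.022]]
0.08 0 [337. 255.] [334. 224.]
0.08 0.1 [337. 261.] [334. 221.]
0.08 0.2 [338. 267.] [335. 218.]
0.08 0.3 [339. 272.] [335. 216.]
0.05 0 [336. 241.] [333. 231.]
0.05 0.1 [336. 246.] [334. 229.]
0.05 0.2 [336. 252.] [335. 226.]
0.05 0.3 [338. 257.] [335. 224.]
[]
```

View pics/p7.png

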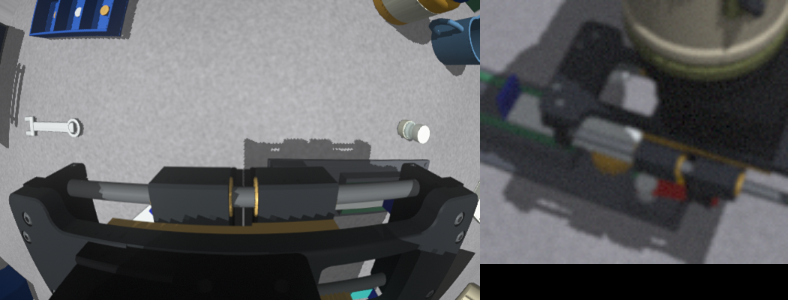

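The wrist view shows the closed fingers clear of everything, with the vial at (413,132) well away. The scene crop shows the red keeper at (670,190), still open. Descending beside the pin.

Call:
{"op": "carry_out", "data": {"deltas": [{"hand": 0, "dp": [-0.02, 0.05, 0], "spin": 0}, {"hand": 0, "dp": [-0.02, 0.05, 0.12], "spin": 0}, {"hand": 0, "dp": [-0.02, 0.05, 0.24], "spin": 0}, {"hand": 0, "dp": [-0.02, 0.05, 0.32], "spin": 0}, {"hand": 0, "dp": [-0.02, 0.05, 0.35], "spin": 0}, {"hand": 0, "dp": [-0.02, 0.05, 0.35], "spin": 0}]}}

```text
time: 14.05
ee_pos: [0.5359, 0.1086, 0.0312]
eef_rot: [0.982, 0.186, -0.001, 0.0]
ft_force: [0.6, 0.3, 0.2]
width: 0.0005
grip_force: 0.0
```

Run:
```python
from h import *
go(jig(.172,-.075,.032))
s=read_state();R=Ro.from_quat(s['eef_rot']).as_matrix()
for th,off in [(0.1,.02),(.2,.015),(.3,.015),(.4,.015),(.5,.015),(.6,.015),(.7,.015),(.8,.015),(.9,.015),(1.0,.015),(1.1,.015),(1.2,.015),(1.3,.015),(1.4,.015),(1.5,.015),(1.57,.0135)]:
    c=jig(.118+.055*np.cos(th)+off*np.sin(th),-.036+.055*np.sin(th)-off*np.cos(th),.032)
    print(th,(R.T@(c-s['ee_pos'])/.25).round(3),'spin',round(-th/np.pi,3))
```

```text
t 14.05 pos [0.5359 0.1086 0.0312] jig [ 0.1622 -0.0729  0.0312] f [0.6 0.3 0.2] w 0.0005 j [-0.82  0.35  0.64  1.87 -0.25  1.   -1.28]
dp [ 0.009 -0.039 -0.003] toolx.EX,EY 0.007 -1.0 z -1.0
0.1 [-0.09  -0.051 -0.003] spin -0.032
0.2 [-0.132 -0.052 -0.003] spin -0.064
0.3 [-0.155 -0.052 -0.003] spin -0.095
0.4 [-0.178 -0.051 -0.003] spin -0.127
0.5 [-0.2   -0.047 -0.003] spin -0.159
0.6 [-0.222 -0.04  -0.003] spin -0.191
0.7 [-0.243 -0.032 -0.003] spin -0.223
0.8 [-0.263 -0.022 -0.003] spin -0.255
0.9 [-0.283 -0.009 -0.003] spin -0.286
1.0 [-0.3    0.005 -0.003] spin -0.318
1.1 [-0.317  0.021 -0.003] spin -0.35
1.2 [-0.331  0.039 -0.003] spin -0.382
1.3 [-0.344  0.058 -0.003] spin -0.414
1.4 [-0.355  0.078 -0.003] spin -0.446
1.5 [-0.363  0.099 -0.003] spin -0.477
1.57 [-0.368  0.12  -0.003] spin -0.5
```

Call:
{"op": "carry_out", "data": {"deltas": [{"hand": 0, "dp": [-0.04, -0.05, 0], "spin": 0}, {"hand": 0, "dp": [-0.09, -0.05, 0], "spin": -0.03}, {"hand": 0, "dp": [-0.13, -0.05, 0], "spin": -0.06}, {"hand": 0, "dp": [-0.155, -0.052, 0], "spin": -0.095}, {"hand": 0, "dp": [-0.178, -0.051, 0], "spin": -0.13}, {"hand": 0, "dp": [-0.2, -0.047, 0], "spin": -0.16}, {"hand": 0, "dp": [-0.222, -0.04, 0], "spin": -0.19}, {"hand": 0, "dp": [-0.243, -0.032, 0], "spin": -0.22}, {"hand": 0, "dp": [-0.243, -0.032, 0], "spin": -0.22}]}}

```text
time: 14.95
ee_pos: [0.4774, 0.095, 0.033]
eef_rot: [0.861, 0.509, 0.001, 0.0]
ft_force: [0.1, -0.9, -0.1]
width: 0.0005
grip_force: 0.0
```

Run:
```python
from h import *
go(jig(.172,-.075,.032))
for n in('scene','top'):
    im=cv2.cvtColor(camera(n),cv2.COLOR_RGB2BGR)
    for c,b,a in blobs(im,(0,140,40),(7,255,255),(250,130,350,250),8)[:3]:print(n,a,tojig(ray(n,c,.05))[:2].round(4),[tojig(ray(n,p,.05))[:2].round(3).tolist() for p in b])
s=read_state();R=Ro.from_quat(s['eef_rot']).as_matrix()
for th,off in [(.8,.015),(.9,.015),(1.0,.015),(1.1,.015),(1.2,.015),(1.3,.015),(1.4,.015),(1.5,.015),(1.57,.0135)]:
    c=jig(.118+.055*np.cos(th)+off*np.sin(th),-.036+.055*np.sin(th)-off*np.cos(th),.032)
    print(th,(R.T@(c-s['ee_pos'])/.25).round(3),'spin',round(-(th-.69)/np.pi,3))
```

```text
t 14.95 pos [0.4774 0.095  0.033 ] jig [ 0.1705 -0.0134  0.033 ] f [ 0.1 -0.9 -0.1] w 0.0005 j [-0.79  0.2   0.55  2.02 -0.13  0.95 -0.68]
dp [0.192 0.154 0.005] toolx.EX,EY 0.645 -0.764 z -1.0
scene 37.5 [ 0.1383 -0.0255] [[0.124, -0.03], [0.147, -0.012], [0.153, -0.021], [0.129, -0.038]]
0.8 [-0.031 -0.005  0.002] spin -0.035
0.9 [-0.054 -0.007  0.002] spin -0.067
1.0 [-0.076 -0.008  0.002] spin -0.099
1.1 [-0.099 -0.006  0.002] spin -0.131
1.2 [-0.122 -0.002  0.002] spin -0.162
1.3 [-0.143  0.005  0.002] spin -0.194
1.4 [-0.165  0.014  0.002] spin -0.226
1.5 [-0.185  0.024  0.002] spin -0.258
1.57 [-0.202  0.037  0.002] spin -0.28
```

Keeper is turning with the tool (about 0.65 rad). Continuing the arc.

Call:
{"op": "carry_out", "data": {"deltas": [{"hand": 0, "dp": [-0.03, -0.005, 0], "spin": -0.035}, {"hand": 0, "dp": [-0.054, -0.007, 0], "spin": -0.067}, {"hand": 0, "dp": [-0.076, -0.008, 0], "spin": -0.1}, {"hand": 0, "dp": [-0.1, -0.006, 0], "spin": -0.13}, {"hand": 0, "dp": [-0.122, -0.002, 0], "spin": -0.16}, {"hand": 0, "dp": [-0.143, 0.005, 0], "spin": -0.195}, {"hand": 0, "dp": [-0.165, 0.014, 0], "spin": -0.225}, {"hand": 0, "dp": [-0.185, 0.024, 0], "spin": -0.26}, {"hand": 0, "dp": [-0.202, 0.037, 0], "spin": -0.28}, {"hand": 0, "dp": [-0.202, 0.037, 0], "spin": -0.28}, {"hand": 0, "dp": [-0.202, 0.037, 0], "spin": -0.28}]}}

```text
time: 16.15
ee_pos: [0.4607, 0.0473, 0.0319]
eef_rot: [0.563, 0.826, 0.0, 0.0]
ft_force: [0.7, 1.0, -1.1]
width: 0.0008
grip_force: 0.0
```

```bash
cat > k.py <<'E'
from h import *
go(jig(.145,.019,.15))
for n in('scene','top'):
    im=cv2.cvtColor(camera(n),cv2.COLOR_RGB2BGR)
    for c,b,a in blobs(im,(0,140,40),(7,255,255),(250,130,350,250),8)[:3]:print(n,a,tojig(ray(n,c,.05))[:2].round(4),[tojig(ray(n,p,.05))[:2].round(3).tolist() for p in b])
E
python3 k.py
```

```text
t 16.15 pos [0.4607 0.0473 0.0319] jig [0.1321 0.0194 0.0319] f [ 0.7  1.  -1.1] w 0.0008 j [-0.66  0.14  0.5   2.08 -0.08  0.94  0.25]
dp [ 0.052  0.002 -0.473] toolx.EX,EY 1.0 0.006 z -1.0
```

Now backing off in tool +x, rising and moving clear to look.

Call:
{"op": "carry_out", "data": {"deltas": [{"hand": 0, "dp": [0.04, 0, 0], "spin": 0}, {"hand": 0, "dp": [0.12, 0, 0], "spin": 0}, {"hand": 0, "dp": [0.12, 0, -0.2], "spin": 0}, {"hand": 0, "dp": [0.12, 0, -0.4], "spin": 0}, {"hand": 0, "dp": [0.12, 0, -0.6], "spin": 0}, {"hand": 0, "dp": [0.3, 0, -0.6], "spin": 0}, {"hand": 0, "dp": [0.5, 0, -0.6], "spin": 0}, {"hand": 0, "dp": [0.7, 0, -0.6], "spin": 0}, {"hand": 0, "dp": [0.9, 0, -0.6], "spin": 0}, {"hand": 0, "dp": [1, 0, -0.6], "spin": 0}, {"hand": 0, "dp": [1, 0, -0.6], "spin": 0}, {"hand": 0, "dp": [1, 0, -0.6], "spin": 0}]}}

```text
time: 17.45
ee_pos: [0.3676, 0.2799, 0.1815]
eef_rot: [0.561, 0.828, -0.0, 0.0]
ft_force: [0.7, -0.8, -0.6]
width: 0.0002
grip_force: 0.0
```

Call:
{"op": "carry_out", "data": {"deltas": [{"hand": 0, "dp": [0.2, 0, 0], "spin": 0}, {"hand": 0, "dp": [0.4, 0, 0], "spin": 0}, {"hand": 0, "dp": [0.6, 0, 0], "spin": 0}, {"hand": 0, "dp": [0.6, 0, 0], "spin": 0}, {"hand": 0, "dp": [0.6, 0, 0], "spin": 0}]}}

```text
time: 17.95
ee_pos: [0.3129, 0.4188, 0.1813]
eef_rot: [0.562, 0.827, -0.0, 0.0]
ft_force: [0.6, 0.4, 0.9]
width: 0.0005
grip_force: 0.0
```

```bash
python3 k.py
python3 - <<'E'
from h import *
meas()
for n in('scene','top'):
    im=cv2.cvtColor(camera(n),cv2.COLOR_RGB2BGR);o=cv2.imread(f'pics/{n}0.png')
    for l,X in(('vial',(379,122) if n=='top' else (200,222)),('ring',(366,232) if n=='top' else (291,169))):
        r=(X[0]-22,X[1]-22,X[0]+22,X[1]+22)
        print(n,l,[[b[0].round(1) for b in blobs(i,(0,0,165),(180,60,255),r)[:1]] for i in(o,im)])
E
```

```text
t 17.95 pos [0.3129 0.4188 0.1813] jig [0.5318 0.0236 0.1813] f [0.6 0.4 0.9] w 0.0005 j [-1.09  0.11  0.08  1.75 -0.01  1.29 -0.63]
dp [-1.547  0.003  0.127] toolx.EX,EY 1.0 0.01 z -1.0
scene 89.0 [ 0.117  -0.0014] [[0.112, -0.027], [0.106, 0.035], [0.121, 0.035], [0.127, -0.028]]
top 130.5 [ 0.117  -0.0006] [[0.124, -0.026], [0.11, -0.026], [0.11, 0.026], [0.123, 0.026]]
tab 98.5 [-0.0338 -0.0024  0.056 ]
top bar 4157.5 [[0.052, -0.082], [-0.204, 0.009], [-0.146, 0.146], [0.102, 0.055]] c [-0.0876  0.0749]
top bar 2983.5 [[0.152, -0.118], [-0.059, -0.043], [-0.006, 0.094], [0.2, 0.019]] c [ 0.1121 -0.0517]
top bar 994.0 [[0.109, -0.016], [-0.03, -0.015], [-0.03, 0.016], [0.109, 0.015]] c [0.0402 0.0001]
top gear 166.0 [[0.148, -0.03], [0.133, -0.03], [0.133, 0.027], [0.148, 0.026]] c [ 0.141  -0.0018]
scene bar 853.5 [[-0.028, -0.02], [-0.035, 0.012], [0.107, 0.012], [0.11, -0.019]] c [ 0.0409 -0.0037]
scene bar 293.0 [[0.025, -0.113], [0.017, -0.073], [0.138, -0.07], [0.142, -0.109]] c [ 0.0811 -0.0867]
scene bar 253.0 [[0.011, 0.053], [0.029, 0.119], [0.064, 0.099], [0.045, 0.035]] c [0.0388 0.0777]
scene gear 179.5 [[0.13, -0.025], [0.13, 0.036], [0.147, 0.033], [0.146, -0.027]] c [0.1386 0.0031]
scene gear 73.5 [[0.056, -0.029], [0.055, -0.014], [0.089, -0.015], [0.091, -0.03]] c [ 0.0721 -0.0212]
scene vial [[array([198.4, 218.5])], [array([198.5, 218.5])]]
scene ring [[array([291. , 168.3])], [array([290.9, 168.3])]]
top vial [[array([380. , 118.8])], [array([380.2, 118.7])]]
top ring [[array([365.8, 231.6])], [array([365.8, 231.6])]]
```

Keeper measures about 1.57 rad across the bar. The tab is still at its home position, and the vial and ring have not moved. Handing in.

```bash
python3 -c "
from bench import *
print(close_job())"
```

```text
the job is handed in; nothing more can be done
None
```

The job is handed in, with no verdict returned: by my last camera measurements the bar is home against the yellow stop, the keeper is closed across it at about 1.57 rad, and the vial and ring have not moved; the gear sat in its gap before the bar covered it and only its edge could be seen afterwards, unchanged.

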